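# Roll the mosaic shade up the gluing rack and chock it

### The arm

A 7-joint arm with a two-finger parallel gripper is mounted at the origin on the work surface. World frame = base frame: x ahead of the robot, y to its left, z up, the work surface at z = 0. Lengths are in m, angles in rad, forces in N, time in s.
With the tool pointing down it reaches from about 0.425 to 0.925 m from the base axis. Payload 6.8 kg.
Tool frame: the origin (TCP) lies at the very end of the fingers, on their centre line; the grasp point (between the pads) lies arm.grip_depth behind it (arm.grip_depth is the distance from the TCP to the grasp point, in m); z points along the fingers, y is the line along which they close (so a half turn about z gives the same grasp; the last joint's range is limited). The gripper opens to 85 mm and grips with 20 to 120 N. Pads are 22 mm wide; open, the fingers measure 114 mm over their backs; the gripper's body (76 mm by 85 mm) begins 54 mm behind the grasp point. The pads swing forward as they close: fully open they stand 13 mm farther back than shut.
Start: joints at [-1.223, 0.477, 0.022, 1.555, -0.011, 1.109, -0.083], TCP at [0.297, 0.606, 0.231] pointing down, gripper open.
Joint ranges: [-2.96, 2.96], [-0.34, 2.1], [-1.41, 1.46], [0.24, 2.44], [-1.37, 4.51], [0.17, 1.92], [-2.96, 2.96]. Speed limits (rad/s): [2.39, 2.39, 3.14, 3.14, 3.14, 3.14, 3.14].

### API

Orientations are given as a rotation vector (axis times angle).
In Python, from station import state, cams, order, arm gives the robot as it stands.
- The arm moves only by the tool jog_arm, never from a script. Its argument "moves" is one flat list of numbers, 7 for each row, row after row: the shift along the tool's x, y, z in cm, then the turn, a rotation vector about the tool's x, y, z in degrees, then the opening, from 0 (shut) to 1 (fully open). A call has 1 to 20 rows; each row is the pose to reach, as a shift and turn from the pose commanded when the call began, along the tool's axes at that moment; what a row does not reach only later rows make up. A row lasts 1/8 s, in which the tool goes at most 62.5 mm and 10.7 degrees, less where a joint would pass 70% of its speed; a pose out of reach is approached as far as the arm can. A call with a gripper value outside its range is refused whole. The fingers move at their own pace and stop on an object; the grip force is fixed at half the most. Time passes only in rows, so rows that repeat a pose let the fingers close. It gives the time, the measured TCP pose, the force, the opening and the grip force at its end, in the units of the state.
- state(): the state, without advancing time (a new reading comes with each control period).
- cams.get_image(name): name is "scene" or "side" or "wrist"; returns (picture, depth): 420x560x3 uint8, red, green, blue; 420x560 float32, m along the optical axis (not along the pixel's ray), 0 where there is no reading.
- cams.get_calibration(name): a dict with "K" (3x3 intrinsics, pixels), "k1" (the pictures are not rectified: a ray, as slopes to the right and down, at radius r is drawn at 1 + k1 r^2 times it, then the intrinsics apply), "position" and "rotation" of the camera in the world; the wrist camera has in their place "T_tool_cam" (4x4, takes a point from camera to tool coordinates, whose origin is the TCP and whose axes are the flange's). Camera axes: x right, y up, looking along -z (the intrinsics and any distortion apply to the point x, -y, -z); pixel columns grow to the right and rows downward; lengths in m; the calibration is good to about 2 mm. A picture is of the moment at which its call begins: read the wrist's pose just before it. get_calibration takes no time and is no camera call.
- order.close_job(): hands the job in; it is judged then, once.
The state is a dict: "time": time; "joint_pos": joint angles; "dq": joint speeds; "joint_efforts": joint torques, N m; "ee_pos": TCP position; "orientation": TCP orientation; "force": force on the tool from outside, world axes, zero at the start; "moment": the same for the moment, N m; "opening": finger opening in m; "gripper_force": force on a finger pad.
Only numpy, scipy, OpenCV 4.12 (cv2) and the standard library are available. Lean on these libraries where they do the work, as an engineer would, in place of code of your own. Each camera call takes 0.05 s, during which the arm holds its last target. There are 200 camera calls.

### The job

With the fingertips only, gently and slowly push the mosaic lampshade lying at the foot of the wooden gluing rack so that it rolls up the ramp and settles fully into its seat against the stop board, never letting it run back down and never lifting it. Then, from outside, push the wooden chock bar by its knob all the way in behind the shade, and leave everything else on the table where it is.

Things in the scene. Friction and masses are not known exactly. Their poses are not given: they have to be found in the camera images.
- rack: Fixed plywood gluing rack; place and heading vary. Origin on the table under its middle; z up, +x uphill to the stop board. Lane 118 mm wide between 14 mm side rails (tops 44 mm above the table). Along x in mm: lip -135 to -125 (20 high), level landing to -60 (12 high), 10 degree ramp to the crest at +50, step down to the seat, stop board's face at +100.5 (75 high).
- crest (a point): Top edge of the ramp, mid-lane: x 50, y 0, z 31.4 mm in the rack's frame. Beyond it the surface steps down 4 mm to the level seat.
- seat (a point): Where the shade's centre lies when home in the seat against the stop board: x 67, y 0, z 59.4 mm in the rack's frame, about 1.5 mm of play either way. The 4 mm step keeps the shade there once it has dropped in.
- shade: The lampshade to be pushed: closed, slippery glazed white cylinder with mosaic tiles, 64 mm diameter, 108 long, 0.2 to 0.4 kg, lying across the landing. Origin at its centre (44 mm above the table at the start), y along its axis; x and z turn as it rolls. Nothing but your push stops it rolling back down the ramp. Keep it under 0.35 m/s, the push under 45 N.
- chock (a joint): How far the chock bar is pushed in (m): 0 to 0.015 at the start (lane free), 0.080 fully in, against its end stop, across the lane downhill of the seated shade with about 4 mm to spare. Slides to the rack's +y, needs about 1.5 N, stays where left. Its guide block stands at x 6 to 46, y -74 to -96 mm in the rack's frame, 70 mm high.
- chock_knob (a point): Middle of the top of the bar's knob, an upright wooden pin 18 mm in diameter at the bar's outer end, on the rack's -y side: x 26, y -185 mm + the joint value in the rack's frame, top 88 mm above the table. The pin stands 28 mm clear of the bar (12 x 12 mm, 48 to 60 mm above the table; 18 mm square under the pin). Push it to the rack's +y.
- spare_shade: Another shade of the same size standing on end on the table beside the rack; leave alone. Origin: centre of its underside.
- glue: White glue bottle, 36 mm diameter, 105 high, standing beside the rack; leave alone. Origin: centre of its underside.
- tile_bowl: Small steel bowl, 80 mm across, 35 high, beside the rack; leave alone. Origin: centre of its underside.
- lamp_foot: Turned brass lamp foot, 90 mm across, 90 high, beyond the rack; leave alone. Origin: centre of its underside.
- tile_jar: Amber glass jar, 70 mm diameter, 95 high, to the right; leave alone. Origin: centre of its underside.
- brush: Brush, 170 mm long, lying on the left of the table; leave alone.
- sleeve: Brass tube, 40 mm diameter, 60 high, standing to the right; leave alone. Origin: centre of its underside.
Not all that is in view belongs to the job. Leave any blue or red look-alike of the shade alone.

How it is judged:
By the outcome, as a careful person would: the job done as asked, in the order asked, and still so for the second after the job is handed in, with the robot touching nothing.
It also fails if it takes over 51 s, if anything falls off the work surface, if the arm or the gripper's body presses on something with over 40 N, if the wrist force passes 120 N, or if a joint passes its speed limit or range.

## Working session

There is one attempt and no reset: what is moved stays moved. The work goes in short steps, Python scripts to look and compute and a tool call to move; the robot and the scene stay as the last step left them, time stands still between calls to the robot, and variables do not carry over. Pictures are saved under pics/ and viewed, at most 10 in all, crops included, and the job is handed in when it is done.

Besides the shell and the picture viewer there is one more tool, called after ">>>" as a command line: name --argument value ..., lists and objects as JSON in quotes. jog_arm: Moves the arm, as the interface text tells. Its arguments: {"type":"object","properties":{"moves":{"type":"array","items":{"type":"number"}}},"required":["moves"]}

```bash
mkdir -p pics; ls; cat > h.py <<'E'
import numpy as np, cv2
from station import state, cams, order, arm
from scipy.spatial.transform import Rotation as R
def cloud(name):
    s=state(); im,d=cams.get_image(name); c=cams.get_calibration(name)
    K=np.array(c["K"]); k1=c["k1"]
    v,u=np.mgrid[0:d.shape[0],0:d.shape[1]]
    x=(u-K[0,2])/K[0,0]; y=(v-K[1,2])/K[1,1]
    xu,yu=x.copy(),y.copy()
    for _ in range(8):
        f=1+k1*(xu**2+yu**2); xu,yu=x/f,y/f
    P=np.stack([xu*d,-yu*d,-d],-1)
    if name=="wrist":
        T=np.array(c["T_tool_cam"]); P=P@T[:3,:3].T+T[:3,3]
        P=P@R.from_rotvec(s["orientation"]).as_matrix().T+np.array(s["ee_pos"])
    else: P=P@np.array(c["rotation"]).reshape(3,3).T+np.array(c["position"])
    P[d==0]=np.nan
    return im,d,P
E
python3 - <<'E'
from h import *
for n in("scene","side"):
    im,d,P=cloud(n); cv2.imwrite(f"pics/{n}0.png",cv2.resize(im[...,::-1],None,fx=1.42,fy=1.42)); np.savez(f"{n}0.npz",im=im,P=P)
    print(n,cams.get_calibration(n)["position"])
print(state(),arm.grip_depth)
E
```

```text
picsTraceback (most recent call last):
  File "<stdin>", line 3, in <module>
  File "h.py", line 16, in cloud
    else: P=P@np.array(c["rotation"]).reshape(3,3).T+np.array(c["position"])
              ~~~~~~~~~~~~~~~~~~~~~~~~~~~~~~~^^^^^
ValueError: cannot reshape array of size 3 into shape (3,3)
```

Rotation is a rotation vector.

```bash
sed -i 's/P@np.array(c\["rotation"\]).reshape(3,3).T/P@R.from_rotvec(c["rotation"]).as_matrix().T/' h.py
python3 - <<'E'
from h import *
for n in("scene","side"):
    im,d,P=cloud(n); cv2.imwrite(f"pics/{n}0.png",cv2.resize(im[...,::-1],None,fx=1.42,fy=1.42)); np.savez(f"{n}0.npz",im=im,P=P)
    print(n,cams.get_calibration(n)["position"])
print(state(),arm.grip_depth)
E
```

```text
scene [ 1.13591473 -0.40495223  0.96438049]
side [ 0.03123406 -0.93932731  0.94309568]
{'time': 0.15, 'joint_pos': array([-1.22313109,  0.47764436,  0.02237485,  1.55620483, -0.01151366,
        1.10929855, -0.08312114]), 'dq': array([-0.00148404, -0.00145801,  0.00145031, -0.00354228, -0.00047841,
        0.00097492,  0.00030214]), 'joint_efforts': array([ 2.63110102e-03, -5.96924937e+01,  1.60998221e+00, -2.81489092e+01,
        1.26780773e-02,  6.50560236e-03, -7.83688506e-06]), 'ee_pos': array([0.29691966, 0.60568574, 0.23053495]), 'orientation': array([-7.09736107e-01, -3.06014301e+00,  2.21327386e-03]), 'force': array([ 1.13912325,  0.12165489, -0.38591759]), 'moment': array([ 0.03882018, -0.04211093,  0.00159421]), 'gripper_force': 0.0, 'opening': 0.08544037087259075} 0.0187
```

View pics/scene0.png

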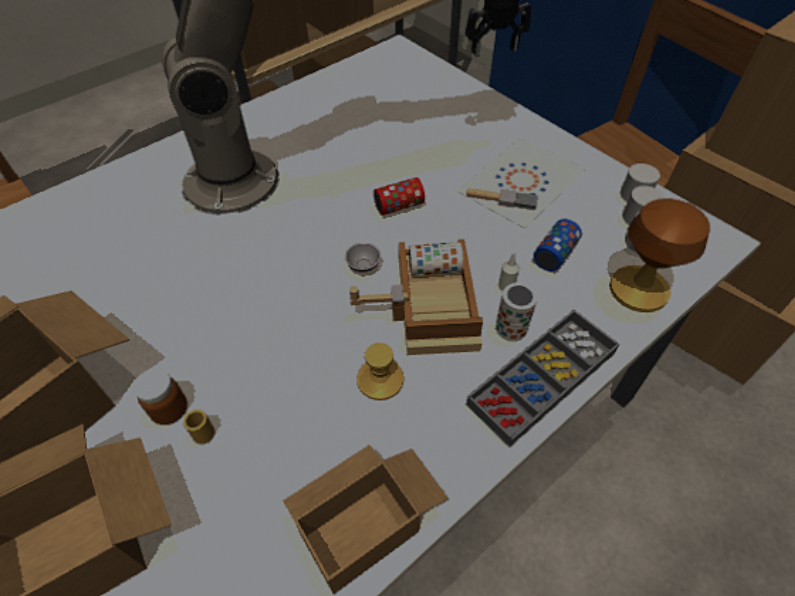

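View pics/side0.png

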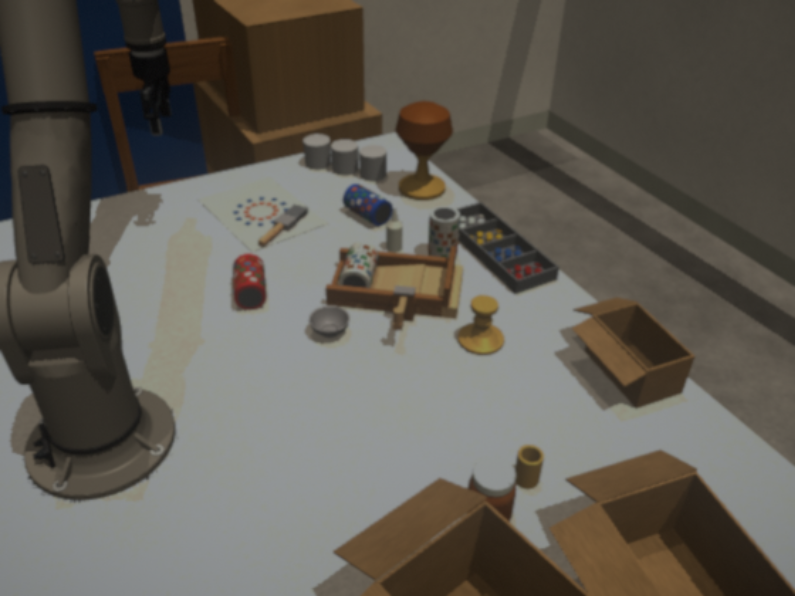

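The scene picture shows the rack at about (440,295) px with the white shade at its robot-side end (437,258). The knob is at (354,292), the bowl at (363,258), the glue at (510,272), the spare at (515,312) and the lamp foot at (380,370). Next I'll fit the rack pose.

```bash
cat > fit.py <<'E'
from h import *
from scipy.optimize import differential_evolution
Q=[];W=[]
for n in("scene0","side0"):
    z=np.load(n+".npz");P=z["P"]
    f=1.42
    if n=="scene0":
        for nm,(u,v) in dict(knob=(354,290),shade=(437,245),bowl=(363,258),glue=(511,262),spare=(520,295),foot=(380,352),stopc=(445,340),table=(300,300)).items():
            print(nm,P[int(v/f),int(u/f)].round(3))
        c=P[int(295/f),int(437/f)]
    p=P[np.isfinite(P).all(-1)]
    Q.append(p[(np.hypot(*(p[:,:2]-c[:2]).T)<.22)&(p[:,2]>-.02)&(p[:,2]<.12)])
    q=Q[-1]; print(n,len(q),"table z",np.median(q[q[:,2]<.008][:,2]))
print(c)
def H(x,y):
    h=np.zeros_like(x); a=np.abs(y)
    lane=(a<.059)
    h=np.where(lane&(x>-.135)&(x<=-.125),.020,h)
    h=np.where(lane&(x>-.125)&(x<=-.06),.012,h)
    h=np.where(lane&(x>-.06)&(x<=.05),.012+(x+.06)*np.tan(np.radians(10)),h)
    h=np.where(lane&(x>.05)&(x<=.1005),.0274,h)
    h=np.where((a>=.059)&(a<.073)&(x>-.135)&(x<.1005),.044,h)
    h=np.where((a<.073)&(x>.1005)&(x<.1125),.075,h)
    return h
def cost(p,q):
    d=q[:,:2]-p[:2];c_,s_=np.cos(p[2]),np.sin(p[2])
    x=c_*d[:,0]+s_*d[:,1];y=-s_*d[:,0]+c_*d[:,1]
    m=(x>-.16)&(x<.1125)&(np.abs(y)<.09)&~((x>0)&(x<.052)&(y<-.055))&~((x<-.045)&(np.abs(y)<.056))
    r=np.clip(np.abs(q[:,2]-H(x,y)),0,.015)
    return np.where(m,r,.008).sum()/len(q)
for q in Q+[np.vstack(Q)]:
    r=differential_evolution(cost,[(c[0]-.06,c[0]+.06),(c[1]-.06,c[1]+.06),(-np.pi,np.pi)],args=(q,),seed=1,popsize=25,maxiter=150)
    print(r.x.round(4),np.degrees(r.x[2]).round(2),r.fun)
np.savez("fit.npz",p=r.x)
p=r.x;q=np.vstack(Q);d=q[:,:2]-p[:2];c_,s_=np.cos(p[2]),np.sin(p[2])
x=c_*d[:,0]+s_*d[:,1];y=-s_*d[:,0]+c_*d[:,1]
k=(q[:,2]>.068)&(y<-.12)&(x>-.02)&(x<.07); print("knob",np.median(x[k]),y[k].min(),y[k].max(),q[k,2].max(),k.sum())
s=(x<-.02)&(np.abs(y)<.056)&(q[:,2]>.045)&(x>-.14); t=s&(q[:,2]>.07)
print("shade top",np.median(x[t]),"y",np.percentile(y[s],[1,99]),"z",np.percentile(q[s,2],99),"x",np.percentile(x[s],[2,98]))
E
python3 fit.py
```

```text
knob [ 0.543 -0.019  0.088]
shade [0.549 0.196 0.072]
bowl [0.427 0.087 0.009]
glue [0.689 0.269 0.084]
spare [0.769 0.204 0.107]
foot [ 0.686 -0.072  0.091]
stopc [0.715 0.067 0.025]
table [nan nan nan]
scene0 13238 table z 0.00012611286250563403
side0 11217 table z 0.0007754535562171094
[0.62007639 0.13262819 0.02299191]
[ 0.6193  0.135  -0.6475] -37.1 0.007011544003114077
[ 0.6234  0.1371 -0.6559] -37.58 0.007661449531466053
[ 0.6205  0.1362 -0.6314] -36.18 0.007356957375017342
knob 0.028923332929707113 -0.18188977373780332 -0.1595456231206923 0.0929439480134866 116
shade top -0.07388770818440156 y [-0.05213249  0.05448372] z 0.07961824526263664 x [-0.10247923 -0.04514754]
```

```bash
cat >> h.py <<'E'
RK=[0.6200,0.1360,np.radians(-37.0)]
def go(rx,ry,z,tilt=0,rack=RK):
    """shift cm / turn deg from present pose to rack-frame pose; tool x = -rack x, pointing down"""
    s=state(); T=R.from_rotvec(s["orientation"]); c,n=np.cos(rack[2]),np.sin(rack[2])
    p=np.array([rack[0]+c*rx-n*ry,rack[1]+n*rx+c*ry,z])
    X=np.array([-c,-n,0]);Z=np.array([0,0,-1.]);Y=np.cross(Z,X)
    G=R.from_matrix(np.stack([X,Y,Z],1))
    print("shift cm",(T.inv().apply(p-s["ee_pos"])*100).round(2),"turn",(T.inv()*G).as_rotvec(degrees=True).round(2))
E
python3 - <<'E'
from h import *
go(-.127,0,.17)
print(cams.get_calibration("wrist")["T_tool_cam"])
E
```

```text
shift cm [-37.21 -25.55   6.09] turn [-8.000e-02  1.000e-02  1.088e+01]
[[ 4.67251043e-04  9.46632579e-01  3.22314352e-01  8.42520312e-02]
 [ 9.99999889e-01 -4.25565648e-04 -1.99794654e-04  2.13036502e-03]
 [-5.19662132e-05  3.22314409e-01 -9.46632674e-01 -1.41970475e-01]
 [ 0.00000000e+00  0.00000000e+00  0.00000000e+00  1.00000000e+00]]
```

>>> jog_arm --moves '[-37.2, -25.5, 3, 0, 0, 10.9, 0.5, -37.2, -25.5, 3, 0, 0, 10.9, 0.5, -37.2, -25.5, 3, 0, 0, 10.9, 0.5, -37.2, -25.5, 3, 0, 0, 10.9, 0.5, -37.2, -25.5, 6, 0, 0, 10.9, 0.5, -37.2, -25.5, 6, 0, 0, 10.9, 0.5, -37.2, -25.5, 6, 0, 0, 10.9, 0.5, -37.2, -25.5, 6, 0, 0, 10.9, 0.5, -37.2, -25.5, 6, 0, 0, 10.9, 0.5, -37.2, -25.5, 6, 0, 0, 10.9, 0.5, -37.2, -25.5, 6, 0, 0, 10.9, 0.5]'

```text
time: 1.52
ee_pos: [0.5181, 0.2157, 0.1716]
orientation: [-0.992, -2.981, -0.002]
force: [-0.2, 0.5, 0.8]
opening: 0.0424
gripper_force: 0.0
```

```bash
python3 - <<'E'
from h import *
s=state();print(s["time"],s["ee_pos"],s["opening"],s["dq"].round(3),s["force"])
im,d,P=cloud("wrist");np.savez("w1.npz",im=im,P=P)
cv2.imwrite("pics/w1.png",im[...,::-1])
go(-.127,0,.17)
E
```

```text
1.525 [0.51813689 0.21565913 0.17156641] 0.04236060100472646 [ 0.004 -0.002  0.01   0.001  0.001  0.002  0.004] [-0.1974114   0.47834914  0.76891294]
shift cm [-0.2  -0.21  0.15] turn [ 0.04 -0.02  0.15]
```

View pics/w1.png

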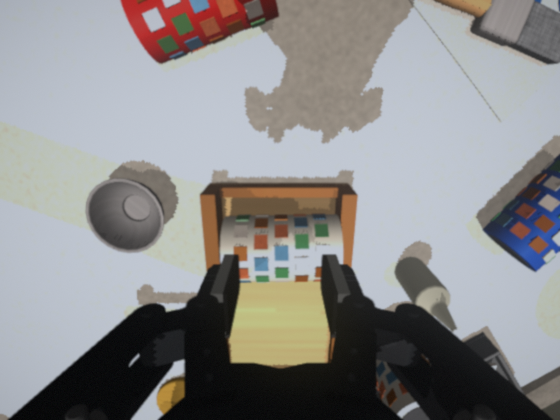

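The wrist view shows the lip end of the rack at row 187. The rails are at columns 203–220 and 338–355, the shade is at (281,248), and the fingers are lined up with the lane. I'll refine the pose from this.

```bash
cat > f2.py <<'E'
from h import *
P=np.load("w1.npz")["P"]
c,n=np.cos(RK[2]),np.sin(RK[2]);d=P[...,:2]-RK[:2]
x=c*d[...,0]+n*d[...,1];y=-n*d[...,0]+c*d[...,1];z=P[...,2]
v,u=np.mgrid[:420,:560]
t=(z>.039)&(z<.049)&(v>190)&(v<262)&(x<-.03)
L=t&(u<230)&(u>195);Rr=t&(u>330)&(u<360)
for m in(L,Rr):
    rows=[r for r in range(195,260) if m[r].sum()>4]
    print(m.sum(),np.median(z[m]))
    for f in(np.min,np.max):
        e=np.array([(x[r][m[r]].mean(),f(y[r][m[r]])) for r in rows]); k=np.polyfit(*e.T,1); print("edge y at -.09",np.polyval(k,-.09),"angle deg",np.degrees(k[0]))
    print("xmin",np.percentile(x[m],1))
lip=(z>.012)&(z<.026)&(np.abs(y)<.05)&(x<-.1)&(v<215);print("lip x",np.percentile(x[lip],[1,50,99]),lip.sum())
s=(z>.055)&(np.abs(y)<.062)&(v<282)&(u>215)&(u<345)&(v>205);t2=s&(z>.074)
from scipy.optimize import least_squares
A=np.c_[x[s],z[s]];r=least_squares(lambda p:np.hypot(A[:,0]-p[0],A[:,1]-p[1])-.032,[-.075,.044],loss="soft_l1",f_scale=.001);print("shade centre x,z",r.x,"y",np.percentile(y[s],[1,99]),s.sum())
print("table z",np.median(z[(v<180)&(v>100)&(u<420)]))
E
python3 f2.py
```

```text
1099 0.043240901180684604
edge y at -.09 -0.06930800946712591 angle deg 0.22540312930947734
edge y at -.09 -0.05500744413428679 angle deg -1.123191169017181
xmin -0.13341665368548922
939 0.04335972547730055
edge y at -.09 0.06435550040690108 angle deg 7.320938434814465
edge y at -.09 0.07533835336616507 angle deg 0.16766114207885485
xmin -0.13393776722455222
lip x [-0.26834326 -0.12849099 -0.10453855] 1376
shade centre x,z [-0.07966836  0.04399558] y [-0.04648272  0.05772001] 7182
table z nan
```

```bash
sed -i 's/^RK=.*/RK=[0.6228,0.1380,np.radians(-36.8)]/' h.py
python3 - <<'E'
from h import *
go(-.133,0,.17); go(-.133,0,.028)
E
```

```text
shift cm [0.3  0.07 0.15] turn [ 0.04 -0.02 -0.05]
shift cm [ 0.29  0.06 14.35] turn [ 0.04 -0.02 -0.05]
```

>>> jog_arm --moves '[0.3, 0.1, 4, 0, 0, 0, 0.5, 0.3, 0.1, 8, 0, 0, 0, 0.5, 0.3, 0.1, 11, 0, 0, 0, 0.5, 0.3, 0.1, 13, 0, 0, 0, 0.5, 0.3, 0.1, 14.2, 0, 0, 0, 0.5, 0.3, 0.1, 14.2, 0, 0, 0, 0.5, 0.3, 0.1, 14.2, 0, 0, 0, 0.5]'

```text
time: 2.45
ee_pos: [0.5177, 0.2165, 0.0301]
orientation: [0.997, 2.978, 0.002]
force: [-0.5, 0.3, 0.6]
opening: 0.0428
gripper_force: 0.0
```

```bash
cat >> h.py <<'E'
def rk():
    s=state(); c,n=np.cos(RK[2]),np.sin(RK[2]);d=s["ee_pos"][:2]-RK[:2]; f=s["force"]
    print("t",s["time"],"rack xyz mm",(1000*np.array([c*d[0]+n*d[1],-n*d[0]+c*d[1],s["ee_pos"][2]])).round(1),"F rack",np.round([c*f[0]+n*f[1],-n*f[0]+c*f[1],f[2]],2))
E
python3 -c "
from h import *
rk(); im,d,P=cloud('wrist'); cv2.imwrite('pics/w2.png',im[...,::-1])"
```

```text
t 2.45 rack xyz mm [-1.312e+02 -1.000e-01  3.010e+01] F rack [-0.58 -0.08  0.64]
```

View pics/w2.png

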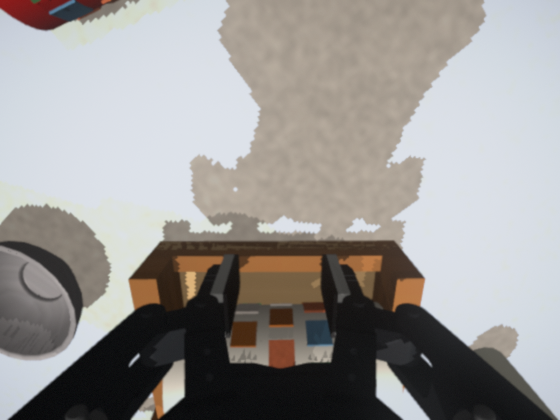

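The fingers are inside the rails, just downhill of the shade. I'll start a slow push, with tool -x as uphill.

>>> jog_arm --moves '[-0.2, 0, 0, 0, 0, 0, 0.5, -0.4, 0, 0, 0, 0, 0, 0.5, -0.6, 0, 0, 0, 0, 0, 0.5, -0.8, 0, 0, 0, 0, 0, 0.5, -1.0, 0, 0, 0, 0, 0, 0.5, -1.2, 0, 0, 0, 0, 0, 0.5, -1.4, 0, 0, 0, 0, 0, 0.5, -1.6, 0, 0, 0, 0, 0, 0.5, -1.8, 0, 0, 0, 0, 0, 0.5, -2.0, 0, 0, 0, 0, 0, 0.5, -2.2, 0, 0, 0, 0, 0, 0.5, -2.4, 0, 0, 0, 0, 0, 0.5]'

```text
time: 4.0
ee_pos: [0.5364, 0.2015, 0.0293]
orientation: [0.997, 2.979, 0.0]
force: [-0.1, -0.7, -0.2]
opening: 0.0426
gripper_force: 0.0
```

```bash
python3 -c "
from h import *
rk(); im,d,P=cloud('wrist'); cv2.imwrite('pics/w3.png',im[...,::-1])"
```

```text
t 4.0 rack xyz mm [-107.2   -0.9   29.3] F rack [ 0.29 -0.6  -0.17]
```

View pics/w3.png

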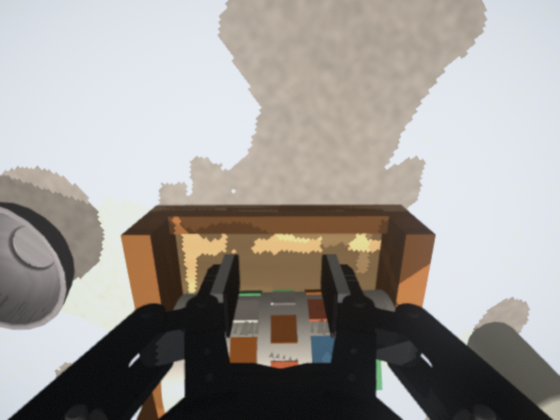

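The tile pattern has turned, so the shade is rolling with the fingertips behind it. I'll carry on up the ramp, rising 10°.

>>> jog_arm --moves '[-0.2, 0, -0.03, 0, 0, 0, 0.5, -0.4, 0, -0.07, 0, 0, 0, 0.5, -0.6, 0, -0.1, 0, 0, 0, 0.5, -0.8, 0, -0.14, 0, 0, 0, 0.5, -1.0, 0, -0.17, 0, 0, 0, 0.5, -1.2, 0, -0.2, 0, 0, 0, 0.5, -1.4, 0, -0.24, 0, 0, 0, 0.5, -1.6, 0, -0.27, 0, 0, 0, 0.5, -1.8, 0, -0.31, 0, 0, 0, 0.5, -2.0, 0, -0.34, 0, 0, 0, 0.5, -2.2, 0, -0.37, 0, 0, 0, 0.5, -2.4, 0, -0.41, 0, 0, 0, 0.5, -2.6, 0, -0.45, 0, 0, 0, 0.5, -2.8, 0, -0.48, 0, 0, 0, 0.5, -3.0, 0, -0.52, 0, 0, 0, 0.5, -3.2, 0, -0.55, 0, 0, 0, 0.5, -3.4, 0, -0.59, 0, 0, 0, 0.5, -3.6, 0, -0.62, 0, 0, 0, 0.5, -3.8, 0, -0.66, 0, 0, 0, 0.5, -4.0, 0, -0.7, 0, 0, 0, 0.5]'

```text
time: 6.55
ee_pos: [0.5683, 0.1774, 0.0363]
orientation: [-0.997, -2.979, -0.0]
force: [-0.9, 0.9, 0.7]
opening: 0.0427
gripper_force: 0.6
```

```bash
python3 -c "
from h import *
rk(); im,d,P=cloud('scene'); cv2.imwrite('pics/s4.png',cv2.resize(im[130:280,230:400,::-1],None,fx=4,fy=4))
c,n=np.cos(RK[2]),np.sin(RK[2]);d=P[...,:2]-RK[:2]
x=c*d[...,0]+n*d[...,1];y=-n*d[...,0]+c*d[...,1];z=P[...,2]
m=(abs(y)<.056)&(x>-.1)&(x<.1)&(z>.05)&(z<.1)
print(np.c_[x[m],y[m],z[m]][::max(1,m.sum()//25)].round(3))
"
```

```text
t 6.55 rack xyz mm [-67.3  -1.1  36.3] F rack [-1.27  0.15  0.75]
[[-0.079  0.04   0.098]
 [-0.061  0.038  0.096]
 [-0.056  0.047  0.092]
 [-0.07   0.017  0.071]
 [-0.061 -0.037  0.072]
 [-0.042  0.034  0.078]
 [-0.036  0.042  0.081]
 [-0.034  0.039  0.079]
 [-0.025  0.035  0.084]
 [-0.023  0.031  0.083]
 [-0.021  0.025  0.081]
 [-0.019  0.02   0.079]
 [-0.017  0.014  0.078]
 [-0.012  0.004  0.08 ]
 [-0.01  -0.005  0.079]
 [-0.007 -0.013  0.079]
 [-0.005 -0.019  0.077]
 [-0.001 -0.028  0.077]
 [-0.004 -0.037  0.071]
 [ 0.001 -0.046  0.073]
 [ 0.001 -0.051  0.068]
 [ 0.003  0.053  0.063]
 [ 0.005  0.047  0.06 ]
 [ 0.007  0.041  0.059]
 [ 0.006  0.036  0.054]
 [ 0.008  0.039  0.051]]
```

View pics/s4.png

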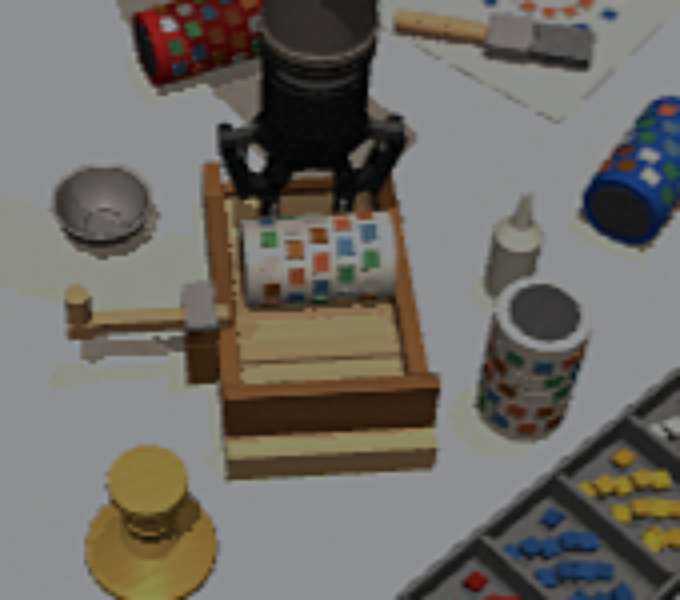

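The shade is square in the lane at about x = -24 mm and touching both fingers, so I'll continue.

>>> jog_arm --moves '[-0.25, 0, -0.04, 0, 0, 0, 0.5, -0.5, 0, -0.09, 0, 0, 0, 0.5, -0.75, 0, -0.13, 0, 0, 0, 0.5, -1.0, 0, -0.17, 0, 0, 0, 0.5, -1.25, 0, -0.22, 0, 0, 0, 0.5, -1.5, 0, -0.26, 0, 0, 0, 0.5, -1.75, 0, -0.31, 0, 0, 0, 0.5, -2.0, 0, -0.35, 0, 0, 0, 0.5, -2.25, 0, -0.39, 0, 0, 0, 0.5, -2.5, 0, -0.44, 0, 0, 0, 0.5, -2.75, 0, -0.48, 0, 0, 0, 0.5, -3.0, 0, -0.53, 0, 0, 0, 0.5, -3.25, 0, -0.57, 0, 0, 0, 0.5, -3.5, 0, -0.62, 0, 0, 0, 0.5, -3.75, 0, -0.66, 0, 0, 0, 0.5, -4.0, 0, -0.7, 0, 0, 0, 0.5, -4.25, 0, -0.75, 0, 0, 0, 0.5, -4.5, 0, -0.79, 0, 0, 0, 0.5, -4.75, 0, -0.83, 0, 0, 0, 0.5, -5.0, 0, -0.88, 0, 0, 0, 0.5]'

```text
time: 9.1
ee_pos: [0.6082, 0.1473, 0.0451]
orientation: [-0.997, -2.979, -0.0]
force: [-0.5, 0.8, 0.6]
opening: 0.0427
gripper_force: 0.8
```

```bash
python3 -c "
from h import *
rk()"
```

```text
t 9.1 rack xyz mm [-17.3  -1.3  45.1] F rack [-0.88  0.34  0.58]
```

>>> jog_arm --moves '[-0.15, 0, -0.03, 0, 0, 0, 0.5, -0.3, 0, -0.05, 0, 0, 0, 0.5, -0.45, 0, -0.08, 0, 0, 0, 0.5, -0.6, 0, -0.1, 0, 0, 0, 0.5, -0.75, 0, -0.13, 0, 0, 0, 0.5, -0.9, 0, -0.16, 0, 0, 0, 0.5, -1.05, 0, -0.18, 0, 0, 0, 0.5, -1.2, 0, -0.21, 0, 0, 0, 0.5, -1.35, 0, -0.24, 0, 0, 0, 0.5, -1.5, 0, -0.26, 0, 0, 0, 0.5, -1.65, 0, -0.29, 0, 0, 0, 0.5, -1.8, 0, -0.3, 0, 0, 0, 0.5, -1.95, 0, -0.3, 0, 0, 0, 0.5, -2.1, 0, -0.3, 0, 0, 0, 0.5, -2.25, 0, -0.3, 0, 0, 0, 0.5, -2.4, 0, -0.3, 0, 0, 0, 0.5, -2.55, 0, -0.3, 0, 0, 0, 0.5, -2.7, 0, -0.3, 0, 0, 0, 0.5, -2.85, 0, -0.3, 0, 0, 0, 0.5, -3.0, 0, -0.3, 0, 0, 0, 0.5]'

```text
time: 11.6
ee_pos: [0.6322, 0.1291, 0.0481]
orientation: [0.997, 2.979, -0.0]
force: [-0.9, 0.4, 1.0]
opening: 0.0426
gripper_force: 0.0
```

```bash
cat > look.py <<'E'
import sys
from h import *
rk(); im,d,P=cloud('scene'); cv2.imwrite(sys.argv[1],cv2.resize(im[130:280,230:400,::-1],None,fx=4,fy=4))
c,n=np.cos(RK[2]),np.sin(RK[2]);d=P[...,:2]-RK[:2]
x=c*d[...,0]+n*d[...,1];y=-n*d[...,0]+c*d[...,1];z=P[...,2]
from scipy.optimize import least_squares
for a,b in((-.05,-.01),(-.01,.01),(.01,.05)):
    m=(y>a)&(y<b)&(x>.03)&(x<.099)&(z>.065)&(z<.1)
    A=np.c_[x[m],z[m]];r=least_squares(lambda p:np.hypot(A[:,0]-p[0],A[:,1]-p[1])-.032,[.06,.06],loss="soft_l1",f_scale=.001);print("shade x,z",r.x.round(4),m.sum())
k=(z>.068)&(y<-.1)&(y>-.2)&(x>0)&(x<.06); print("knob x,y",x[k].mean(),np.percentile(y[k],[2,98]),z[k].max())
E
python3 look.py pics/s5.png
```

```text
t 11.6 rack xyz mm [12.9 -1.5 48.1] F rack [-0.92 -0.24  1.04]
shade x,z [0.0554 0.0633] 298
shade x,z [0.0552 0.0635] 145
shade x,z [0.055  0.0632] 291
knob x,y 0.03153973702905119 [-0.18273794 -0.1651342 ] 0.09217384729064027
```

View pics/s5.png

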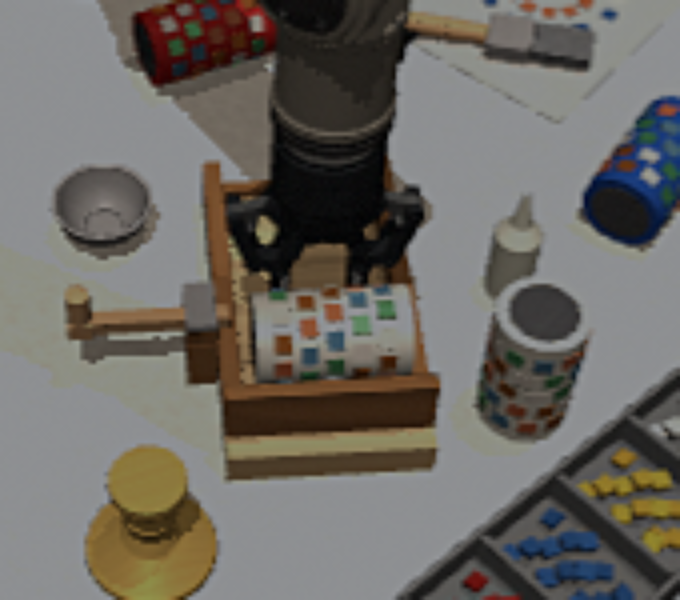

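The shade is past the crest at x≈55 mm and square, with about 11 mm to go.

>>> jog_arm --moves '[-0.1, 0, 0, 0, 0, 0, 0.5, -0.2, 0, 0, 0, 0, 0, 0.5, -0.3, 0, 0, 0, 0, 0, 0.5, -0.4, 0, 0, 0, 0, 0, 0.5, -0.5, 0, 0, 0, 0, 0, 0.5, -0.6, 0, 0, 0, 0, 0, 0.5, -0.7, 0, 0, 0, 0, 0, 0.5, -0.8, 0, 0, 0, 0, 0, 0.5, -0.9, 0, 0, 0, 0, 0, 0.5, -1.0, 0, 0, 0, 0, 0, 0.5, -1.1, 0, 0, 0, 0, 0, 0.5, -1.2, 0, 0, 0, 0, 0, 0.5, -1.2, 0, 0, 0, 0, 0, 0.5]'

```text
time: 13.28
ee_pos: [0.6417, 0.1219, 0.0481]
orientation: [0.998, 2.979, -0.0]
force: [-0.0, -0.2, -0.2]
opening: 0.0429
gripper_force: 0.0
```

```bash
python3 look.py pics/s6.png
```

```text
t 13.275 rack xyz mm [24.8 -1.5 48.1] F rack [ 0.07 -0.15 -0.19]
shade x,z [0.0681 0.0601] 294
shade x,z [0.0692 0.0595] 125
shade x,z [0.068  0.0601] 285
knob x,y 0.030930661948638173 [-0.18346991 -0.16666497] 0.0910543289825102
```

The shade has dropped into the seat at x≈68, z≈60 and is no longer pressing on the fingers. I'll back off, lift and go to the outside of the knob with the fingers shut.

```bash
python3 -c "
from h import *
go(.026,-.218,.15);go(.026,-.218,.068)"
```

```text
shift cm [ -0.21 -21.65 -10.19] turn [-0.    0.   -0.22]
shift cm [ -0.21 -21.65  -1.99] turn [-0.    0.   -0.22]
```

>>> jog_arm --moves '[0.5, 0, 0, 0, 0, 0, 0.5, 1, 0, -2, 0, 0, 0, 0.5, 1, 0, -5, 0, 0, 0, 0.5, 1, 0, -8, 0, 0, 0, 0.5, 1, 0, -10.2, 0, 0, 0, 0.5, -0.3, -5, -10.2, 0, 0, 0, 0, -0.3, -10, -10.2, 0, 0, 0, 0, -0.3, -15, -10.2, 0, 0, 0, 0, -0.3, -19, -10.2, 0, 0, 0, 0, -0.3, -21.7, -10.2, 0, 0, 0, 0, -0.3, -21.7, -10.2, 0, 0, 0, 0, -0.3, -21.7, -10.2, 0, 0, 0, 0]'

```text
time: 14.82
ee_pos: [0.5143, -0.052, 0.1511]
orientation: [0.995, 2.978, 0.002]
force: [-0.3, 0.0, 0.0]
opening: -0.0001
gripper_force: 0.0
```

```bash
cp h.py h2.py; python3 look.py pics/s7.png; python3 -c "
from h import *
print(state()['opening']); im,d,P=cloud('wrist'); a=cv2.imread('pics/s7.png'); cv2.imwrite('pics/c7.png',np.hstack([cv2.resize(a,(400,353)),cv2.resize(im[...,::-1],(400,353))]))
go(.027,-.218,.068)"
```

```text
t 14.825 rack xyz mm [  26.9 -217.1  151.1] F rack [-0.21 -0.15  0.03]
shade x,z [0.0692 0.0598] 254
shade x,z [0.0696 0.0597] 129
shade x,z [0.0694 0.0596] 248
knob x,y 0.03884351170303335 [-0.19939206 -0.16128044] 0.5466367746814367
7.558841772093761e-05
shift cm [-0.02 -0.12  8.26] turn [ 0.06  0.03 -0.1 ]
```

View pics/c7.png

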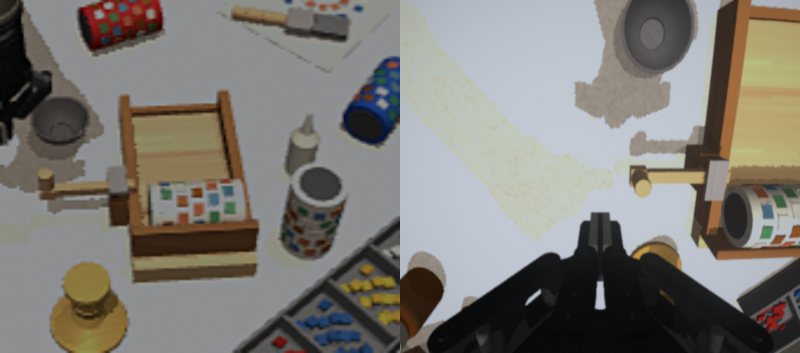

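The shade sits home against the stop board. The shut fingers are outside the knob, which is at (642,185) in the right half, so I can descend.

>>> jog_arm --moves '[0, -0.1, 3, 0, 0, 0, 0, 0, -0.1, 6, 0, 0, 0, 0, 0, -0.1, 8.2, 0, 0, 0, 0, 0, -0.1, 8.2, 0, 0, 0, 0, 0, -0.1, 8.2, 0, 0, 0, 0]'

```text
time: 15.55
ee_pos: [0.5136, -0.0534, 0.0687]
orientation: [0.996, 2.979, 0.001]
force: [1.3, -0.3, 0.4]
opening: 0.0002
gripper_force: 0.0
```

```bash
python3 -c "
from h import *
rk(); im,d,P=cloud('wrist')
c,n=np.cos(RK[2]),np.sin(RK[2]);d=P[...,:2]-RK[:2]
x=c*d[...,0]+n*d[...,1];y=-n*d[...,0]+c*d[...,1];z=P[...,2]
k=(z>.083)&(z<.094)&(y<-.1)&(y>-.2)&(x<.06)&(x>-.02);print('knob',np.percentile(x[k],[3,97]),np.percentile(y[k],[3,97]),k.sum())
cv2.imwrite('pics/w8.png',im[...,::-1])"
```

```text
t 15.55 rack xyz mm [  27.2 -218.6   68.7] F rack [1.15 0.55 0.38]
knob [0.01793243 0.03291632] [-0.17924318 -0.16398954] 1017
```

View pics/w8.png

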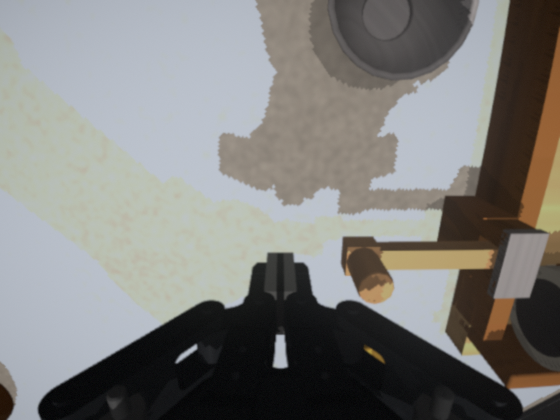

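The knob centre is at rack (25.5, -171.6) mm and the fingers are lined up with it. I'll push along +y.

>>> jog_arm --moves '[0.1, 0.4, 0, 0, 0, 0, 0, 0.1, 0.8, 0, 0, 0, 0, 0, 0.1, 1.2, 0, 0, 0, 0, 0, 0.1, 1.6, 0, 0, 0, 0, 0, 0.1, 2.0, 0, 0, 0, 0, 0, 0.1, 2.4, 0, 0, 0, 0, 0, 0.1, 2.8, 0, 0, 0, 0, 0, 0.1, 3.2, 0, 0, 0, 0, 0, 0.1, 3.6, 0, 0, 0, 0, 0, 0.1, 4.0, 0, 0, 0, 0, 0, 0.1, 4.4, 0, 0, 0, 0, 0, 0.1, 4.8, 0, 0, 0, 0, 0, 0.1, 5.2, 0, 0, 0, 0, 0, 0.1, 5.6, 0, 0, 0, 0, 0, 0.1, 6.0, 0, 0, 0, 0, 0, 0.1, 6.4, 0, 0, 0, 0, 0, 0.1, 6.8, 0, 0, 0, 0, 0, 0.1, 7.2, 0, 0, 0, 0, 0, 0.1, 7.6, 0, 0, 0, 0, 0, 0.1, 8.0, 0, 0, 0, 0, 0]'

```text
time: 18.1
ee_pos: [0.5603, 0.0109, 0.0681]
orientation: [-0.997, -2.979, 0.0]
force: [-0.7, -0.8, 0.3]
opening: -0.0002
gripper_force: 0.7
```

```bash
cat > k.py <<'E'
from h import *
rk(); im,d,P=cloud('wrist')
c,n=np.cos(RK[2]),np.sin(RK[2]);d=P[...,:2]-RK[:2]
x=c*d[...,0]+n*d[...,1];y=-n*d[...,0]+c*d[...,1];z=P[...,2]
k=(z>.083)&(z<.094)&(y<-.07)&(y>-.2)&(x<.04)&(x>.01);print('knob',np.percentile(x[k],[3,97]),np.percentile(y[k],[3,97]),k.sum())
cv2.imwrite('pics/k.png',im[...,::-1])
E
python3 k.py
```

```text
t 18.1 rack xyz mm [  26.  -139.2   68.1] F rack [-0.08 -1.11  0.3 ]
knob [0.01292438 0.03218421] [-0.14925075 -0.10800051] 1698
```

>>> jog_arm --moves '[0, 0.1, 0, 0, 0, 0, 0, 0, 0.2, 0, 0, 0, 0, 0, 0, 0.3, 0, 0, 0, 0, 0, 0, 0.4, 0, 0, 0, 0, 0, 0, 0.5, 0, 0, 0, 0, 0, 0, 0.6, 0, 0, 0, 0, 0, 0, 0.7, 0, 0, 0, 0, 0, 0, 0.8, 0, 0, 0, 0, 0, 0, 0.9, 0, 0, 0, 0, 0]'

```text
time: 19.27
ee_pos: [0.5656, 0.0179, 0.0681]
orientation: [-0.997, -2.979, -0.0]
force: [-2.3, 0.2, 0.7]
opening: -0.0002
gripper_force: 0.6
```

```bash
python3 k.py
```

```text
t 19.275 rack xyz mm [  26.1 -130.4   68.1] F rack [-2.02 -1.21  0.7 ]
knob [0.01296609 0.03217884] [-0.14037577 -0.0991893 ] 1715
```

Still only sliding force, so I'll keep going in 1 mm steps until the end stop.

>>> jog_arm --moves '[0, 0.1, 0, 0, 0, 0, 0, 0, 0.2, 0, 0, 0, 0, 0, 0, 0.3, 0, 0, 0, 0, 0, 0, 0.3, 0, 0, 0, 0, 0]'

```text
time: 19.82
ee_pos: [0.5662, 0.0187, 0.0679]
orientation: [-0.999, -2.977, 0.003]
force: [-5.2, -4.2, 3.8]
opening: 0.0001
gripper_force: 3.3
```

```bash
python3 k.py
```

```text
t 19.825 rack xyz mm [  26.2 -129.4   67.9] F rack [-1.66 -6.54  3.83]
knob [0.01303198 0.03216863] [-0.13933849 -0.09839748] 1704
```

The bar is against its end stop: the force has risen to 6.5 N and it moved only 1 mm. I'll press slightly more to be sure, then back off and lift.

>>> jog_arm --moves '[0, 0.2, 0, 0, 0, 0, 0, 0, 0.2, 0, 0, 0, 0, 0, 0, 0, 0, 0, 0, 0, 0, 0, -0.5, 0, 0, 0, 0, 0, 0, -1.5, 0, 0, 0, 0, 0, 0, -2.5, 0, 0, 0, 0, 0, 0, -3, -3, 0, 0, 0, 0, 0, -4, -7, 0, 0, 0, 0, 0, -8, -11, 0, 0, 0, 0, 0, -12, -13, 0, 0, 0, 0, 0, -12, -13, 0, 0, 0, 0, 0, -12, -13, 0, 0, 0, 0]'

```text
time: 21.38
ee_pos: [0.4952, -0.0752, 0.198]
orientation: [0.997, 2.979, 0.001]
force: [0.1, 0.5, 0.5]
opening: 0.0001
gripper_force: 0.0
```

```bash
python3 look.py pics/s9.png
```

```text
t 21.375 rack xyz mm [  25.5 -247.2  198. ] F rack [-0.2   0.46  0.5 ]
shade x,z [0.0691 0.0598] 253
shade x,z [0.0691 0.0595] 129
shade x,z [0.0694 0.0597] 251
knob x,y 0.03655742321483785 [-0.19979172 -0.10372991] 0.5649157195924346
```

View pics/s9.png

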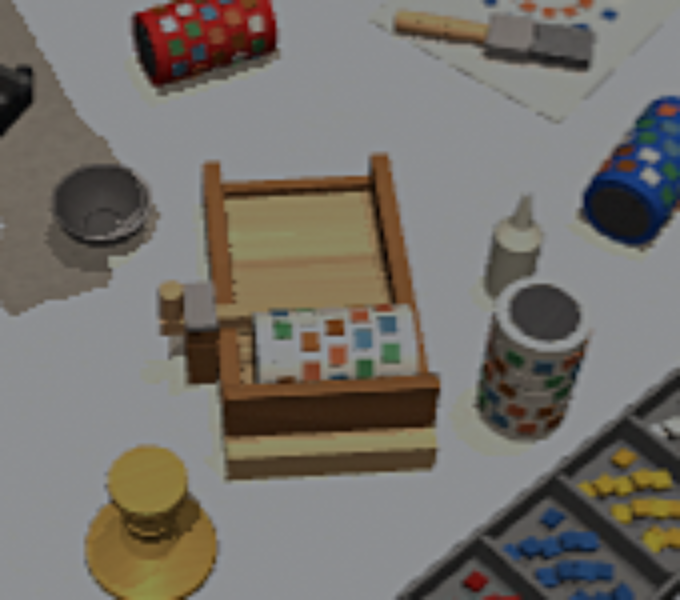

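The shade sits in its seat, the knob is hard up by the guide block at (172,300), and the bar lies behind the shade. The other objects are where they were.

```bash
python3 -c "
from h import *
print(order.close_job())"
```

```text
the job is handed in; nothing more can be done
None
```

The lampshade is in its seat against the stop board, the chock bar is pushed in to its end stop behind it, nothing else was moved, and the job was handed in at about 21 s.

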